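Clear the lid's swing and hold the contact grill open

TASK

The contact grill's lid swings back over the near end of the wooden tray behind it, where the tall pepper mill is in its way: swap that mill and the low kitchen timer on the tray, so that the timer stands upright in the compartment next to the grill and the mill in the one farther off, while the lid is still shut. Then raise the grill's lid by its bar handle to 60 degrees from shut, without the lid touching mill or timer, and finish while still holding it steady there for the cook to load, because it falls shut when let go. Knock nothing over and leave the other things on the worktop where they are.

Things in the scene. Friction and masses are not known exactly. Their poses are not given: they have to be found in the camera images.
- grill: compact contact grill, black base and brushed-metal lid, 170 mm deep (its x), 168 mm wide (its y), 120 mm high at the rear when shut; it stands fast on the worktop. Origin: centre of the underside; its x points from the handle side to the hinge side, z up. The handle side faces roughly to the robot's right, the hinge side roughly to the left
- grill_lid (a joint): angle of the grill's lid in rad: 0 shut, growing as it opens, 1.047 = 60 degrees, end stop 1.75. Free hinge, no catch; the 0.6 kg lid falls shut from 60 degrees. Raised to 60 degrees its rear top edge reaches about 50 mm behind the base at 80 mm above the worktop: it strikes the mill if that stands in the near tray compartment, and passes over the timer there
- lid_handle (a point): middle of the lid's bar handle: a round black bar, 14 mm thick, parallel to the hinge, about 108 mm clear between its two arms, its axis 92 mm above the worktop and 47 mm in front of the lid when shut (free space to both sides of the bar and below it). It is 202 mm from the hinge line and moves with the lid
- lid_hinge (a point): middle of the lid's hinge line, 62 mm above the worktop, 80 mm behind the grill's origin along the grill's x; its axes are those of the grill, the lid turns about its y (positive opens: the handle goes up and towards the hinge side). With the lid shut the handle lies at -200 mm in x and +30 mm in z from here
- tray: light wooden tray, fixed, behind the grill's hinge side: 190 mm (its x) by 100 mm (its y), rim and middle partition 22 mm high, walls and floor 6 mm thick, two compartments of 86 x 88 mm inside. Origin: centre of the underside; x points away from the grill. Beside the near compartment at least 75 mm of bare worktop lie between tray and the worktop's front edge (at x = 400 mm)
- tray_near (a point): centre of the floor of the tray compartment next to the grill (6 mm above the worktop)
- tray_far (a point): centre of the floor of the tray compartment farther from the grill (6 mm above the worktop)
- pepper_mill: dark brown turned wooden pepper mill, 58 mm across at the foot, 145 mm tall, 0.13 to 0.25 kg; its head, 50 mm across, spans 105 to 134 mm above the foot, with a small 12 mm wide button above. Origin: centre of the foot, z up. Starts in the near compartment (a like mill far off by the wall is scenery)
- timer: white wind-up kitchen timer, round, 69 mm across, 56 mm tall, about 0.12 kg; on top it carries a grip bar 8 mm thick (across the timer's y) and 52 mm long (along the timer's x), from 41 to 56 mm above the foot; the dial does not turn. Origin: centre of the foot, z up. Starts in the far compartment, turned any way
- blue_jar: pale blue glazed jar, 67 mm across, 82 mm tall, at the back; a bystander. Origin: centre of the underside
- espresso_cup: small white cup, 63 mm across, 51 mm tall, at the back; a bystander. Origin: centre of the underside
- corn_tin: food tin, 75 mm across, 58 mm tall, to the right of the grill; a bystander. Origin: centre of the underside
- fork: fork, 196 mm long, at the front right; a bystander. Origin: centre of the underside
Not all that is in view belongs to the job. What is shaped like the timer but green is not meant. Several things have the shape of the pepper_mill; the one meant has the colours described above.

How it is judged:
By the outcome, as a careful person would: the job done as asked, in the order asked, and still so for the second after the job is handed in, while the arm keeps its last pose, push and grip.
It also fails if it takes over 72 s, if anything falls off the work surface, if the arm or the gripper's body presses on something with over 40 N, if the wrist force passes 120 N, or if a joint passes its speed limit or range.

ROBOT

A 6-joint arm with a two-finger parallel gripper is mounted at the origin on a cart in front of the work surface, level with it; the furniture and walls round the work are solid. World frame = base frame: x ahead of the robot, y to its left, z up, the work surface at z = 0. Lengths are in m, angles in degrees, forces in N, time in s.
With the tool pointing down it reaches from about 0.25 to 0.725 m from the base axis. Payload 9.7 kg.
Tool frame: the origin (TCP) lies midway between the tips of the shut fingers; the grasp point (between the pads) lies 19 mm behind it; z points along the fingers, y is the line along which they close (so a half turn about z gives the same grasp; the last joint's range is limited). The gripper opens to 85 mm and grips with 20 to 120 N. Pads are 22 mm wide; open, the fingers measure 114 mm over their backs; the gripper's body (76 mm by 85 mm) begins 54 mm behind the grasp point. The pads swing forward as they close: fully open they stand 13 mm farther back than shut.
Start: joints at [70.015, 4.979, 10.078, 95.1, 0, 90], TCP at [0.188, 0.517, 0.231] pointing down, gripper open.
Joint ranges: [-179.16, 179.16], [-48.56, 103.87], [-65.8, 70.77], [-126.05, 130.52], [-82.76, 87.17], [-180, 180]. Speed limits (degrees/s): [127.2, 127.2, 147.25, 180, 180, 180].

INTERFACE

Orientations are given as [roll, pitch, yaw] about the fixed x, y, z axes, in that order (R = Rz(yaw) Ry(pitch) Rx(roll)).
In Python, from workcell import * gives the robot as it stands.
- The arm moves only by the tool servo_tool, never from a script. Its argument "moves" is a list of rows, each a list of 4 numbers: the shift along the world's x, y, z in cm, then the turn about the world's z in rad. A call has 1 to 20 rows; each row is the pose to reach, as a shift and turn from the pose commanded when the call began; what a row does not reach only later rows make up. A row lasts 1/12 s, in which the tool goes at most 41.7 mm and 7.16 degrees, less where a joint would pass 70% of its speed; a pose out of reach is approached as far as the arm can. A call with a gripper value outside its range is refused whole. "claw" is the closure, from 0 (fully open) to 1 (shut), set as the call begins (left out, the last holds). The fingers move at their own pace and stop on an object; "force" is the grip in N (left out, the last holds). Time passes only in rows, so rows that repeat a pose let the fingers close. It gives the time, the measured TCP pose, the force, the opening and the grip force at its end, in the units of the state.
- get_obs(): the state, without advancing time (a new reading comes with each control period).
- camera(name): name is "scene" or "side" or "wrist"; returns the picture (384x512x3 uint8, red, green, blue); there is no depth.
- get_calibration(name): a dict with "fx", "fy", "cx", "cy" (pixels), "rvec" (rotation vector, rad) and "tvec" (3), from world to camera coordinates, as OpenCV has them; the wrist camera has in their place "tool_from_camera" (4x4, takes a point from camera to tool coordinates, whose origin is the TCP and whose axes are the flange's). Camera axes: x right, y down, z forward; pixel columns grow to the right and rows downward; lengths in m; the calibration is good to about 2 mm. The wrist camera is an equidistant fisheye: a pixel r from the principal point sees the ray r / f radians off the axis. A picture is of the moment at which its call begins: read the wrist's pose just before it. get_calibration takes no time and is no camera call.
- job_done(): hands the job in; it is judged then, once.
The state is a dict: "time": time; "q": joint angles; "qd": joint speeds; "joint_efforts": joint torques, N m; "ee_pos": TCP position; "tcp_rot": TCP orientation; "wrist_force": force on the tool from outside, world axes, zero at the start; "torque": the same for the moment, N m; "opening": finger opening in m; "grasp_force": force on a finger pad.
Only numpy, scipy, OpenCV 4.12 (cv2) and the standard library are available. Lean on these libraries where they do the work, as an engineer would, in place of code of your own. Each camera call takes 0.05 s, during which the arm holds its last target. There are 200 camera calls.

## Working session

There is one attempt and no reset: what is moved stays moved. The work goes in short steps, Python scripts to look and compute and a tool call to move; the robot and the scene stay as the last step left them, time stands still between calls to the robot, and variables do not carry over. Pictures are saved under pics/ and viewed, at most 10 in all, crops included, and the job is handed in when it is done.

Besides the shell and the picture viewer there is one more tool, called after ">>>" in YAML: its name, and indented under it one key for each argument. servo_tool: Moves the arm, as the interface text tells. Its arguments: {"type":"object","properties":{"moves":{"type":"array","items":{"type":"array","items":{"type":"number"}}},"claw":{"type":"number"},"force":{"type":"number"}},"required":["moves"]}

```bash
ls; mkdir -p pics
python3 - <<'E'
from workcell import *
import cv2,numpy as np
o=get_obs(); print({k:np.round(v,3).tolist() for k,v in o.items()})
ims=[]
for n in ["scene","side"]:
    c=get_calibration(n); print(n,c)
    im=camera(n)[:,:,::-1]; cv2.imwrite(f"pics/{n}0.png",im); ims.append(im)
c=get_calibration("wrist"); print(c)
im=camera("wrist")[:,:,::-1]; cv2.imwrite("pics/wrist0.png",im)
E
```

```text
pics
{'time': 0.0, 'q': [70.015, 5.009, 10.033, 95.1, 0.001, 90.0], 'qd': [0.084, -0.013, 0.056, 0.024, -0.074, -0.026], 'joint_efforts': [-0.003, -52.039, 46.48, 0.016, -0.0, 0.0], 'ee_pos': [0.188, 0.517, 0.231], 'tcp_rot': [-179.923, -0.001, 160.015], 'wrist_force': [0.262, -0.032, -0.644], 'torque': [-0.001, -0.017, 0.026], 'grasp_force': 0.0, 'opening': 0.085}
scene {'fx': 386.95640913562335, 'fy': 386.95640913562335, 'cx': 250.6354916815136, 'cy': 198.91900637894733, 'rvec': array([ 2.39027031, -0.64627871,  0.24186422]), 'tvec': array([-0.63252096,  0.10396606,  1.16274142])}
side {'fx': 379.41471682983956, 'fy': 379.41471682983956, 'cx': 254.96103590587782, 'cy': 190.52564696665704, 'rvec': array([ 0.08652534, -2.78131146,  1.39433408]), 'tvec': array([0.5633764 , 0.25828488, 0.8687864 ])}
{'fx': 297.3186396354542, 'fy': 297.3186396354542, 'cx': 257.9646044738369, 'cy': 189.38016240949182, 'tool_from_camera': array([[ 1.12065892e-03, -9.60336023e-01, -2.78843088e-01,
         7.08900945e-02],
       [ 9.99997909e-01,  5.99245549e-04,  1.95514796e-03,
        -1.98329436e-04],
       [-1.71050353e-03, -2.78844696e-01,  9.60334686e-01,
        -1.42049438e-01],
       [ 0.00000000e+00,  0.00000000e+00,  0.00000000e+00,
         1.00000000e+00]])}
```

View pics/scene0.png

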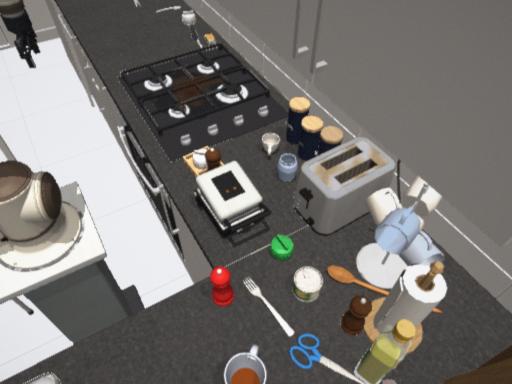

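View pics/side0.png

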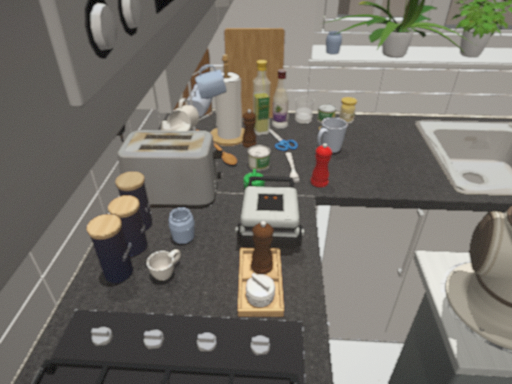

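The scene picture shows the grill at (230,195) and the tray behind it at (205,160). The side picture shows the tray at (261,280), with the mill standing at (262,248) and the white timer at (260,290).

Candidates for the mill (side view):
- Brown, in the tray at (262,248). This is the one meant.
- Brown, by the wall at (249,128). Scenery.
- Red at (321,165).

Candidates for the timer (side view):
- White, in the tray at (260,290). This is the one meant.
- Green at (253,180).

Next is a close crop to check the choice.

```bash
cat > h.py <<'E'
from workcell import *
import cv2,numpy as np
from scipy.spatial.transform import Rotation as R
def cam(n):
    c=get_calibration(n); K=np.array([[c['fx'],0,c['cx']],[0,c['fy'],c['cy']],[0,0,1]])
    return c,K
def pose(n,o=None):
    "camera centre and world_from_camera rotation"
    c,K=cam(n)
    if n=="wrist":
        o=o or get_obs(); T=np.eye(4); T[:3,:3]=R.from_euler('xyz',o['tcp_rot'],degrees=True).as_matrix(); T[:3,3]=o['ee_pos']
        T=T@c['tool_from_camera']; return T[:3,3],T[:3,:3]
    M=cv2.Rodrigues(c['rvec'])[0]; return -M.T@c['tvec'],M.T
def ray(n,p,o=None):
    c,K=cam(n); C,M=pose(n,o); d=np.array([(p[0]-c['cx'])/c['fx'],(p[1]-c['cy'])/c['fy'],1.])
    if n=="wrist":
        r=np.hypot(d[0],d[1]); d=np.array([d[0]/r*np.sin(r),d[1]/r*np.sin(r),np.cos(r)]) if r>1e-9 else d
    d=M@d; return C,d/np.linalg.norm(d)
def onz(n,p,z,o=None):
    C,d=ray(n,p,o); return C+d*(z-C[2])/d[2]
def tri(*rays):
    A=np.zeros((3,3));b=np.zeros(3)
    for C,d in rays: P=np.eye(3)-np.outer(d,d);A+=P;b+=P@C
    x=np.linalg.solve(A,b); return x,[np.linalg.norm((np.eye(3)-np.outer(d,d))@(x-C)) for C,d in rays]
def proj(n,X,o=None):
    c,K=cam(n); C,M=pose(n,o); v=M.T@(np.asarray(X)-C)
    if n=="wrist":
        t=np.arctan2(np.hypot(v[0],v[1]),v[2])/np.hypot(v[0],v[1]); return np.array([c['fx']*v[0]*t+c['cx'],c['fy']*v[1]*t+c['cy']])
    return (K@v)[:2]/v[2]
E
python3 - <<'E'
from h import *
a=cv2.imread('pics/scene0.png')[138:248,175:275]; b=cv2.imread('pics/side0.png')[165:320,225:315]
a=cv2.resize(a,None,fx=4,fy=4,interpolation=2); b=cv2.resize(b,None,fx=3.8,fy=3.8,interpolation=2)
H=max(a.shape[0],b.shape[0]); im=np.zeros((H,a.shape[1]+b.shape[1],3),np.uint8); im[:a.shape[0],:a.shape[1]]=a; im[:b.shape[0],a.shape[1]:]=b
cv2.imwrite('pics/crop1.png',im); print(im.shape,a.shape)
print(pose('wrist'))
for n,p in [('scene',(205,160)),('side',(262,280))]: print(onz(n,p,.02))
E
```

```text
(589, 742, 3) (440, 400, 3)
(array([0.12125618, 0.54091448, 0.37278913]), array([[ 3.40705235e-01,  9.02804260e-01,  2.62420295e-01],
       [ 9.40169906e-01, -3.27372375e-01, -9.43815489e-02],
       [ 7.01090967e-04,  2.78875952e-01, -9.60326878e-01]]))
[0.55842665 0.01300773 0.02      ]
[ 0.54884374 -0.01719396  0.02      ]
```

View pics/crop1.png

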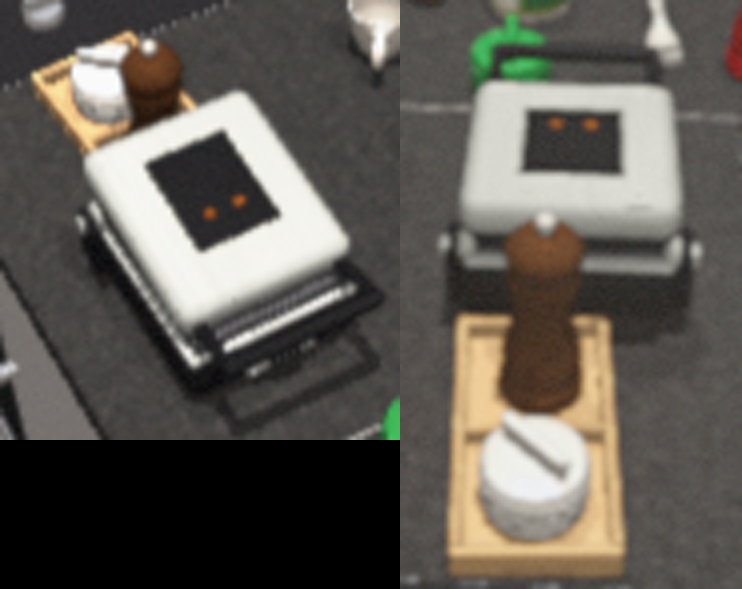

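View pics/wrist0.png

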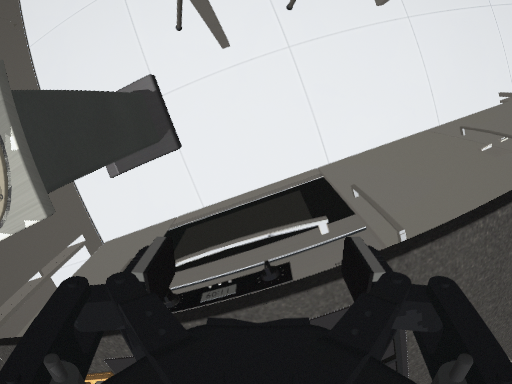

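The close crop confirms the choice: a dark brown mill in the near compartment, with its button at scene (212,150) and side (263,223), and the white timer in the far one. The wrist view shows only the oven front and the worktop edge. Next I triangulate.

Run:
```python
from h import *
np.set_printoptions(precision=4,suppress=True)
S=lambda u,v:(225+(u-400)/3.8,165+v/3.8); A=lambda u,v:(175+u/4,138+v/4)
def t(name,a,s): x,e=tri(ray('scene',A(*a)),ray('side',S(*s))); print(name,x,np.round(e,4))
t('button',(149,47),(545,222)); t('bar end a',(128,57),(567,470)); t('bar b',(80,52),(507,418))
t('handle robot end',(205,345),(662,57)); t('handle far end',(375,293),(492,50))
for n,p in dict(nl=(457,317),nr=(610,317),fl=(450,555),fr=(622,553)).items(): print(n,onz('side',S(*p),.022))
for n,p in dict(fl=(132,33),fr=(35,72)).items(): print('scene',n,onz('scene',A(*p),.022))
```

```text
button [ 0.5505 -0.0762  0.1463] [0.0002 0.0002]
bar end a [0.5508 0.0204 0.0451] [0.0201 0.0201]
bar b [0.5489 0.0196 0.072 ] [0.0191 0.0191]
handle robot end [ 0.4709 -0.3159  0.1023] [0.0018 0.0018]
handle far end [ 0.6004 -0.3305  0.0929] [0.0017 0.0017]
nl [ 0.6104 -0.1154  0.022 ]
nr [ 0.5067 -0.1218  0.022 ]
fl [0.5965 0.0736 0.022 ]
fr [0.4981 0.0661 0.022 ]
scene fl [0.5973 0.0674 0.022 ]
scene fr [0.5024 0.0654 0.022 ]
```

>>> servo_tool:
  moves:
    - [36.5,-61.7,5,-1.16]
    - [36.5,-61.7,5,-1.16]
    - [36.5,-61.7,5,-1.16]
    - [36.5,-61.7,5,-1.16]
    - [36.5,-61.7,5,-1.16]
    - [36.5,-61.7,5,-1.16]
    - [36.5,-61.7,5,-1.16]
    - [36.5,-61.7,5,-1.16]
    - [36.5,-61.7,5,-1.16]
    - [36.5,-61.7,5,-1.16]
    - [36.5,-61.7,5,-1.16]
    - [36.5,-61.7,5,-1.16]
    - [36.5,-61.7,5,-1.16]
    - [36.5,-61.7,5,-1.16]
    - [36.5,-61.7,5,-1.16]
    - [36.5,-61.7,5,-1.16]
    - [36.5,-61.7,5,-1.16]
    - [36.5,-61.7,5,-1.16]
    - [36.5,-61.7,5,-1.16]
    - [36.5,-61.7,5,-1.16]
  claw: 0

```text
time: 1.82
ee_pos: [0.5528, -0.1003, 0.2806]
tcp_rot: [-179.9, -0.0, 93.5]
wrist_force: [-0.4, 0.9, -0.6]
opening: 0.0853
grasp_force: 0.0
```

```bash
cat > snap.py <<'E'
import sys,json
from h import *
o=get_obs(); im=camera('wrist')[:,:,::-1]; n=sys.argv[1]
cv2.imwrite(f'pics/{n}.png',im); json.dump({k:np.asarray(v).tolist() for k,v in o.items()},open(f'pics/{n}.json','w'))
print(o['time'],o['ee_pos'],o['tcp_rot'])
E
python3 snap.py w1
```

```text
1.8167 [ 0.55281113 -0.10031102  0.28062135] [-1.79919328e+02 -3.71537640e-02  9.34766998e+01]
```

>>> servo_tool:
  moves:
    - [0,-12,0,0]
    - [0,-12,0,0]
    - [0,-12,0,0]
    - [0,-12,0,0]
    - [0,-12,0,0]
    - [0,-12,0,0]

```text
time: 2.37
ee_pos: [0.5528, -0.2187, 0.2817]
tcp_rot: [180.0, -0.0, 93.6]
wrist_force: [0.2, 0.3, 0.7]
opening: 0.0852
grasp_force: 0.0
```

```bash
python3 snap.py w2; python3 -c "
import cv2,numpy as np
a=cv2.imread('pics/w1.png');b=cv2.imread('pics/w2.png')
cv2.imwrite('pics/w12.png',np.hstack([a[:,60:460],b[:,60:460]]))"
```

```text
2.3667 [ 0.55278216 -0.21869787  0.28172388] [ 1.79978190e+02 -1.25110165e-02  9.36056486e+01]
```

View pics/w12.png

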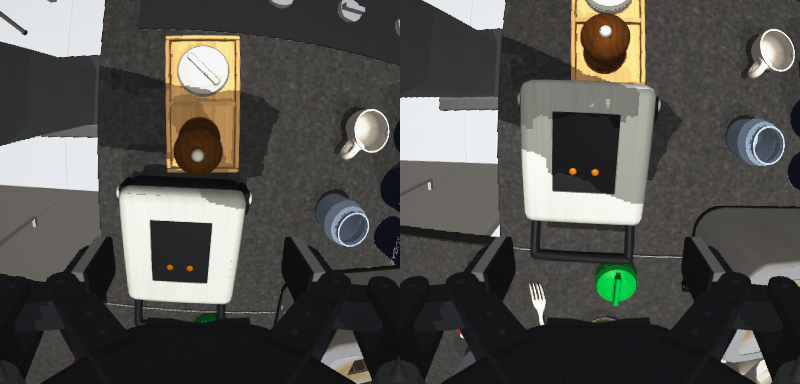

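The left half (w1) shows the tray at about (203,104), with the timer bar from (189,55) to (219,84) and the mill button at (197,156). The right half (w2) shows the lid handle bar from (532,254) to (632,260), with the green decoy in front at (615,285).

```bash
cat > meas.py <<'E'
from h import *
import json
np.set_printoptions(precision=4,suppress=True)
O={n:json.load(open(f'pics/{n}.json')) for n in('w1','w2')}; I={n:cv2.imread(f'pics/{n}.png') for n in O}
def cen(m,box):
    x0,y0,x1,y1=box; s=np.zeros_like(m); s[y0:y1,x0:x1]=m[y0:y1,x0:x1]; k,l,st,c=cv2.connectedComponentsWithStats(s.astype(np.uint8)); i=1+np.argmax(st[1:,4]); return c[i],l==i,st[i]
W=lambda n,p:ray('wrist',p,O[n])
hsv={n:cv2.cvtColor(I[n],cv2.COLOR_BGR2HSV) for n in I}
# button
b1,_,s1=cen((hsv['w1'][...,1]<70)&(hsv['w1'][...,2]>120),(248,148,266,164)); b2,_,s2=cen((hsv['w2'][...,1]<70)&(hsv['w2'][...,2]>120),(254,22,276,40))
print('button',b1,b2,s1[4],s2[4],*tri(W('w1',b1),W('w2',b2)), 'with scene/side',tri(W('w1',b1),W('w2',b2),ray('scene',(212.2,149.7)),ray('side',(263.2,223.4))))
# tray: orange mask -> corners on rim plane
m=((hsv['w1'][...,0]>8)&(hsv['w1'][...,0]<28)&(hsv['w1'][...,1]>60)&(hsv['w1'][...,2]>90)); _,mm,st=cen(m,(215,25,312,178)); print('tray box',st)
P=np.argwhere(mm)[:,::-1]; G=np.array([onz('wrist',p,.022,O['w1'])[:2] for p in P]).astype(np.float32)
r=cv2.minAreaRect(G); print('tray rect',r)
# timer top disc (white) & bar
m=(hsv['w1'][...,1]<50)&(hsv['w1'][...,2]>150); c,mm,st=cen(m,(230,38,295,100)); print('timer disc px',c,st, onz('wrist',c,.047,O['w1']))
for z in(.058,.062): a,b=[onz('wrist',p,z,O['w1']) for p in((249,55),(279,84))]; print('bar',a,b,(a+b)/2,np.degrees(np.arctan2(*(b-a)[[1,0]])),np.linalg.norm(a-b))
# handle: darkest line in w2 columns
g=cv2.cvtColor(I['w2'],6); 
pts=[]
for u in range(206,284,6):
    col=g[238:272,u].astype(float); k=np.minimum.reduce([col]); w=np.clip(col.min()+18-col,0,None); pts.append((u,238+(w*np.arange(len(col))).sum()/w.sum()))
pts=np.array(pts); print(pts[:,1]); 
f=np.polyfit(pts[:,0],pts[:,1],1)
a,b=[onz('wrist',(u,np.polyval(f,u)),.092,O['w2']) for u in(206,282)]; print('handle line',a,b,np.degrees(np.arctan2(*(b-a)[[1,0]])))
for e in((192,255),(294,259)): print('handle outer end',onz('wrist',e,.092,O['w2']))
x=I['w2'][150:290,170:310];y=I['w1'][20:180,215:315]
cv2.imwrite('pics/c2.png',np.hstack([cv2.resize(x,(560,560),interpolation=2)[:,:440],cv2.resize(y,(350,560),interpolation=2)]))
E
python3 meas.py
```

```text
button [257.3804 155.6196] [265.    30.65] 92 120 [ 0.5505 -0.0763  0.1468] [np.float64(0.0002098243037422009), np.float64(0.00020982430374206004)] with scene/side (array([ 0.5504, -0.0762,  0.1465]), [np.float64(0.00029924510694654126), np.float64(0.00014998993705425543), np.float64(0.000162689343008499), np.float64(0.0002955066392226156)])
tray box [ 225   35   76  138 5891]Traceback (most recent call last):
  File "meas.py", line 14, in <module>
    P=np.argwhere(mm)[:,::-1]; G=np.array([onz('wrist',p,.022,O['w1'])[:2] for p in P]).astype(np.float32)
                                           ~~~^^^^^^^^^^^^^^^^^^^^^^^^
  File "h.py", line 20, in onz
    C,d=ray(n,p,o); return C+d*(z-C[2])/d[2]
        ~~~^^^^^^^
  File "h.py", line 15, in ray
    c,K=cam(n); C,M=pose(n,o); d=np.array([(p[0]-c['cx'])/c['fx'],(p[1]-c['cy'])/c['fy'],1.])
                    ~~~~^^^^^
  File "h.py", line 9, in pose
    c,K=cam(n)
        ~~~^^^
  File "h.py", line 5, in cam
    c=get_calibration(n); K=np.array([[c['fx'],0,c['cx']],[0,c['fy'],c['cy']],[0,0,1]])
ValueError: time passes only in moves, steps and waits
```

```bash
sed -i 's/^def cam(n):/import functools\n@functools.lru_cache(None)\ndef cam(n):/' h.py; python3 meas.py
```

```text
button [257.3804 155.6196] [265.    30.65] 92 120 [ 0.5505 -0.0763  0.1468] [np.float64(0.0002098243037422009), np.float64(0.00020982430374206004)] with scene/side (array([ 0.5504, -0.0762,  0.1465]), [np.float64(0.00029924510694654126), np.float64(0.00014998993705425543), np.float64(0.000162689343008499), np.float64(0.0002955066392226156)])
tray box [ 225   35   76  138 5891]
tray rect ((0.5539853572845459, -0.02532777190208435), (0.10001157969236374, 0.18932627141475677), 3.4722509384155273)
timer disc px [263.1281  68.3428] [ 237   46   52   46 1803] [0.5517 0.0183 0.047 ]
bar [0.5336 0.0326 0.058 ] [ 0.5719 -0.0011  0.058 ] [0.5528 0.0157 0.058 ] -41.31870091746509 0.051016451871477055
bar [0.5338 0.0319 0.062 ] [ 0.5717 -0.0014  0.062 ] [0.5527 0.0152 0.062 ] -41.318700917464966 0.050456933405305916
[250.5625 251.4167 252.3585 251.6    252.0667 252.7021 252.5758 253.0784
 253.5135 253.6389 254.0417 254.3529 254.48  ]
handle line [ 0.494  -0.3291  0.092 ] [ 0.5905 -0.3277  0.092 ] 0.8259683982935033
handle outer end [ 0.4756 -0.3367  0.092 ]
handle outer end [ 0.6065 -0.3332  0.092 ]
```

View pics/c2.png

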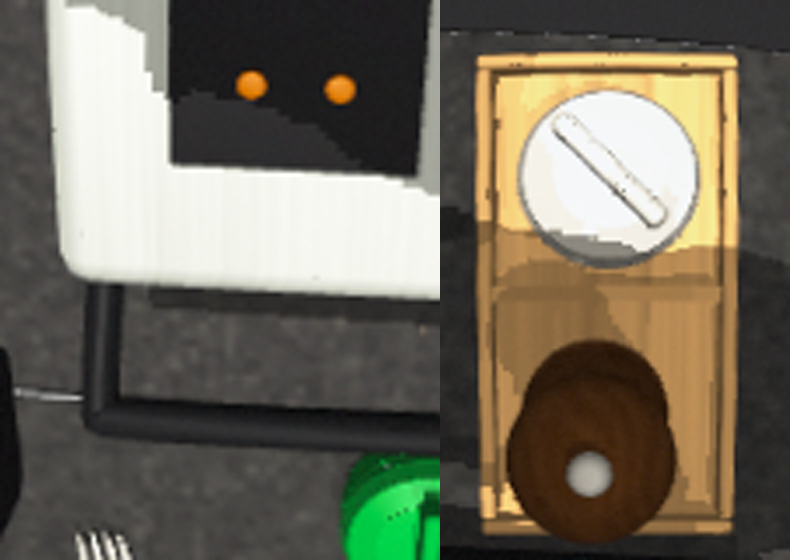

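The crop shows the bar of the timer in line with its disc centre, the mill upright, and the handle bar nearly parallel to world x.

Measurements:

| Thing | Position / angle |
|---|---|
| Tray rectangle | 100 x 189 mm, turned 3.5° |
| Near compartment | (.557,-.071) |
| Far compartment | (.551,.021) |
| Mill | (.550,-.076) |
| Timer | (.552,.017), bar at about -42° |
| Handle | about (.541,-.332,.092) |

Next I grasp the mill.

>>> servo_tool:
  moves:
    - [-0.3,14.4,0,0]
    - [-0.3,14.4,0,0]
    - [-0.3,14.4,0,0]
    - [-0.3,14.4,0,0]
    - [-0.3,14.4,-3,0]
    - [-0.3,14.4,-6,0]
    - [-0.3,14.4,-9,0]
    - [-0.3,14.4,-12,0]
    - [-0.3,14.4,-14,0]
    - [-0.3,14.4,-16,0]
    - [-0.3,14.4,-17,0]
    - [-0.3,14.4,-17.9,0]
    - [-0.3,14.4,-17.9,0]
    - [-0.3,14.4,-17.9,0]
  claw: 0

```text
time: 3.58
ee_pos: [0.5502, -0.0756, 0.1031]
tcp_rot: [180.0, 0.0, 93.6]
wrist_force: [0.2, 0.1, 0.5]
opening: 0.0851
grasp_force: 0.0
```

>>> servo_tool:
  moves:
    - [0,0,0,0]
    - [0,0,0,0]
    - [0,0,0,0]
    - [0,0,0,0]
    - [0,0,0,0]
    - [0,0,0,0]
    - [0,0,0,0]
    - [0,0,0,0]
    - [0,0,0,0]
    - [0,0,0,0]
  claw: 1
  force: 40

```text
time: 4.42
ee_pos: [0.5507, -0.0762, 0.1035]
tcp_rot: [179.9, 0.0, 93.5]
wrist_force: [0.3, 0.0, 5.6]
opening: 0.0468
grasp_force: 41.2
```

>>> servo_tool:
  moves:
    - [0,0,0.5,0]
    - [0,0,1,0]
    - [0,0,1.5,0]
    - [0,0,2,0]
    - [0,0,2.5,0]
    - [0,0,3,0]
    - [0,0,3,0]
    - [0,0,3,0]
    - [0,0,3,0]

```text
time: 5.17
ee_pos: [0.5499, -0.0761, 0.1321]
tcp_rot: [-180.0, -0.0, 93.6]
wrist_force: [-0.1, -0.1, -1.5]
opening: 0.0469
grasp_force: 41.3
```

Run:
```python
from h import *
a=camera('side')[:,:,::-1]; a=cv2.resize(a[130:310,180:340],None,fx=2.8,fy=2.8,interpolation=2); cv2.imwrite('pics/s2.png',a); print(a.shape)
```

```text
(504, 448, 3)
```

View pics/s2.png

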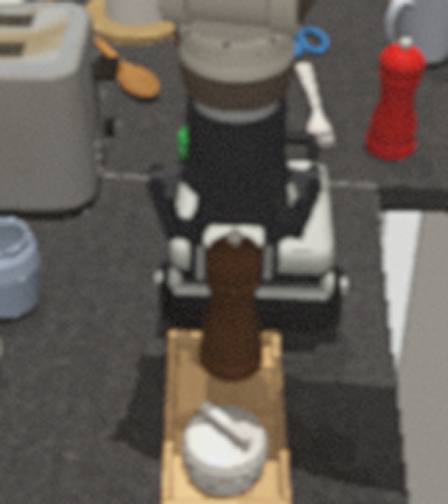

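The side picture shows the mill (crop 232,305) lifted and upright between the pads. I'll park it on the worktop at (.452,-.06).

>>> servo_tool:
  moves:
    - [0,0,1.5,0]
    - [-1.5,0.3,2,0]
    - [-4,0.8,2,0]
    - [-6.5,1.2,2,0]
    - [-8.5,1.5,2,0]
    - [-9.8,1.6,2,0]
    - [-9.8,1.6,2,0]
    - [-9.8,1.6,1,0]
    - [-9.8,1.6,0,0]
    - [-9.8,1.6,-1,0]
    - [-9.8,1.6,-2,0]
    - [-9.8,1.6,-2.7,0]
    - [-9.8,1.6,-3.1,0]
    - [-9.8,1.6,-3.4,0]
    - [-9.8,1.6,-3.4,0]
    - [-9.8,1.6,-3.4,0]

```text
time: 6.55
ee_pos: [0.4522, -0.0601, 0.0985]
tcp_rot: [180.0, 0.0, 93.6]
wrist_force: [-0.4, -0.1, -0.9]
opening: 0.0466
grasp_force: 42.1
```

>>> servo_tool:
  moves:
    - [0,0,-0.1,0]
    - [0,0,-0.1,0]
    - [0,0,-0.1,0]

```text
time: 6.8
ee_pos: [0.4522, -0.0601, 0.0975]
tcp_rot: [180.0, 0.0, 93.6]
wrist_force: [0.8, 0.0, -0.8]
opening: 0.0466
grasp_force: 42.2
```

>>> servo_tool:
  moves:
    - [0,0,-0.1,0]
    - [0,0,-0.1,0]
    - [0,0,-0.1,0]
    - [0,0,-0.1,0]
    - [0,0,-0.1,0]
    - [0,0,-0.1,0]
  claw: 0

```text
time: 7.3
ee_pos: [0.452, -0.0601, 0.0963]
tcp_rot: [180.0, 0.0, 93.6]
wrist_force: [-1.2, -0.3, 0.5]
opening: 0.0854
grasp_force: 0.0
```

>>> servo_tool:
  moves:
    - [0,0,2,0]
    - [0,0,5,0]
    - [0,0,9,0]
    - [0,0,11,0]
    - [4,3,11,0.12]
    - [8,6,11,0.24]
    - [10,7.7,11,0.36]
    - [10,7.7,11,0.48]
    - [10,7.7,9,0.6]
    - [10,7.7,7,0.72]
    - [10,7.7,4,0.775]
    - [10,7.7,1,0.775]
    - [10,7.7,-1,0.775]
    - [10,7.7,-3,0.775]
    - [10,7.7,-4,0.775]
    - [10,7.7,-4.6,0.775]
    - [10,7.7,-4.6,0.775]
    - [10,7.7,-4.6,0.775]

```text
time: 8.8
ee_pos: [0.5524, 0.0169, 0.0512]
tcp_rot: [180.0, 0.0, 138.0]
wrist_force: [0.9, 0.0, -0.4]
opening: 0.0855
grasp_force: 0.0
```

>>> servo_tool:
  moves:
    - [0,0,0,0]
    - [0,0,0,0]
    - [0,0,0,0]
    - [0,0,0,0]
    - [0,0,0,0]
    - [0,0,0,0]
    - [0,0,0,0]
    - [0,0,0,0]
    - [0,0,0,0]
    - [0,0,0,0]
    - [0,0,0,0]
    - [0,0,0,0]
  claw: 1
  force: 30

```text
time: 9.8
ee_pos: [0.552, 0.0168, 0.0505]
tcp_rot: [180.0, 0.0, 138.0]
wrist_force: [-2.5, -0.9, 3.5]
opening: 0.0068
grasp_force: 32.8
```

>>> servo_tool:
  moves:
    - [0,0,0.5,0]
    - [0,0,1.5,0]
    - [0,0,3,0]
    - [0,0,4.5,0]
    - [0,0,5.5,0]
    - [0,0,5.5,0]
    - [0,0,5.5,0]

```text
time: 10.38
ee_pos: [0.5524, 0.0169, 0.1058]
tcp_rot: [180.0, 0.0, 138.0]
wrist_force: [-0.3, 0.3, -2.0]
opening: 0.0066
grasp_force: 32.2
```

Run:
```python
from h import *
a=camera('side')[:,:,::-1]; a=cv2.resize(a[130:320,200:350],None,fx=2.8,fy=2.8,interpolation=2); cv2.imwrite('pics/s3.png',a); print(a.shape)
```

```text
(532, 420, 3)
```

View pics/s3.png

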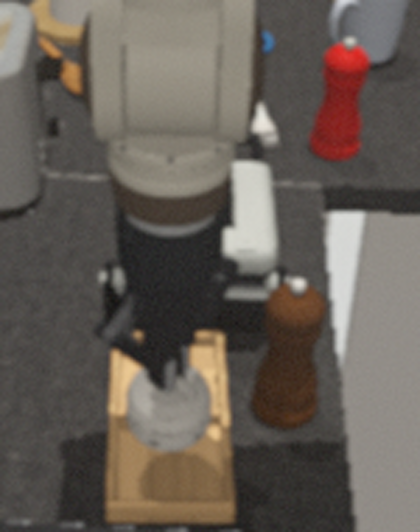

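The timer hangs level in the grip (crop 168,405), and the parked mill stands upright at (290,355).

>>> servo_tool:
  moves:
    - [0,-1,0,-0.1]
    - [0.1,-3,0,-0.22]
    - [0.3,-5.5,0,-0.34]
    - [0.4,-7.5,0,-0.46]
    - [0.5,-8.5,0,-0.58]
    - [0.5,-8.5,0,-0.7]
    - [0.5,-8.5,0,-0.775]
    - [0.5,-8.5,-1,-0.775]
    - [0.5,-8.5,-2,-0.775]
    - [0.5,-8.5,-3,-0.775]
    - [0.5,-8.5,-4,-0.775]
    - [0.5,-8.5,-4.7,-0.775]
    - [0.5,-8.5,-5.1,-0.775]
    - [0.5,-8.5,-5.4,-0.775]
    - [0.5,-8.5,-5.4,-0.775]
    - [0.5,-8.5,-5.4,-0.775]

```text
time: 11.77
ee_pos: [0.5572, -0.0681, 0.0515]
tcp_rot: [180.0, 0.0, 93.6]
wrist_force: [-0.4, -0.2, -1.2]
opening: 0.007
grasp_force: 32.2
```

>>> servo_tool:
  moves:
    - [0,0,-0.1,0]
    - [0,0,-0.1,0]
    - [0,0,-0.1,0]

```text
time: 12.02
ee_pos: [0.5571, -0.0681, 0.0505]
tcp_rot: [180.0, 0.0, 93.6]
wrist_force: [-0.2, 1.8, -0.7]
opening: 0.0068
grasp_force: 32.2
```

>>> servo_tool:
  moves:
    - [0,0,0,0]
    - [0,0,0,0]
    - [0,0,0,0]
    - [0,0,0,0]
    - [0,0,1,0]
    - [0,0,3,0]
    - [0,0,6,0]
    - [0,0,9,0]
    - [0,0,12,0]
    - [0,0,15,0]
    - [0,0,17,0]
    - [-5,0,17,0]
    - [-10.5,0.8,17,0]
    - [-10.5,0.8,17,0]
    - [-10.5,0.8,17,0]
    - [-10.5,0.8,17,0]
  claw: 0

```text
time: 13.35
ee_pos: [0.4516, -0.0601, 0.2217]
tcp_rot: [179.9, 0.0, 93.5]
wrist_force: [0.2, -0.5, -0.4]
opening: 0.0852
grasp_force: 0.0
```

```bash
python3 snap.py w3
python3 - <<'E'
from h import *
a=camera('side')[:,:,::-1]; b=cv2.imread('pics/w3.png')
cv2.imwrite('pics/m3.png',np.hstack([cv2.resize(a[160:320,190:350],(384,384),interpolation=2),b[:,56:456]]))
cv2.imwrite('pics/side3.png',a)
E
```

```text
13.35 [ 0.4515885  -0.06010112  0.22174838] [1.79853111e+02 2.91436069e-02 9.35463169e+01]
```

View pics/m3.png

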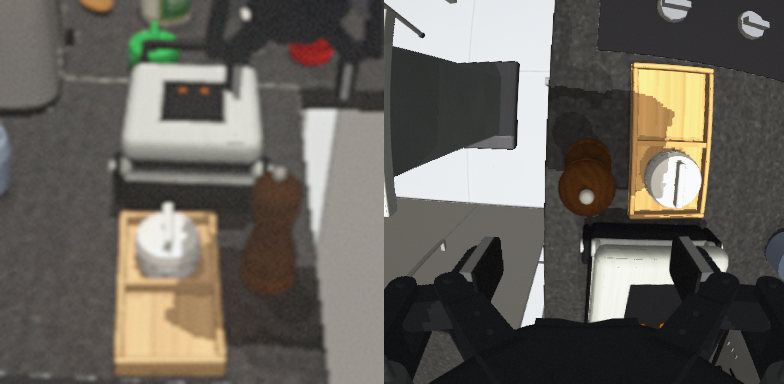

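The picture shows the timer seated in the near compartment (crop 168,245) and the parked mill upright, with its button at wrist pixel (258,197).

Run:
```python
from h import *
import json
o=json.load(open('pics/w3.json'))
print('mill',onz('wrist',(258,197),.1405,o)); 
for p in((674-328,152),(680-328,206)): print('timer bar',onz('wrist',p,.06,o))
```

```text
mill [ 0.45192992 -0.06015632  0.1405    ]
timer bar [ 0.54398697 -0.03007242  0.06      ]
timer bar [ 0.55970335 -0.08997744  0.06      ]
```

>>> servo_tool:
  moves:
    - [0,0,-3,0]
    - [0,0,-6,0]
    - [0,0,-9,0]
    - [0,0,-11,0]
    - [0,0,-12,0]
    - [0,0,-12.3,0]
    - [0,0,-12.3,0]
    - [0,0,-12.3,0]
  claw: 0

```text
time: 14.12
ee_pos: [0.4528, -0.0602, 0.0985]
tcp_rot: [179.9, 0.0, 93.6]
wrist_force: [0.5, -0.0, -0.1]
opening: 0.085
grasp_force: 0.0
```

>>> servo_tool:
  moves:
    - [0,0,0,0]
    - [0,0,0,0]
    - [0,0,0,0]
    - [0,0,0,0]
    - [0,0,0,0]
    - [0,0,0,0]
    - [0,0,0,0]
    - [0,0,0,0]
    - [0,0,0,0]
  claw: 1
  force: 40

```text
time: 14.87
ee_pos: [0.4525, -0.0602, 0.0984]
tcp_rot: [179.9, 0.0, 93.6]
wrist_force: [-0.1, 0.1, 5.6]
opening: 0.0466
grasp_force: 41.0
```

>>> servo_tool:
  moves:
    - [0,0,1,0]
    - [0,0,2.5,0]
    - [0,0,4,0]
    - [0,0,5.5,0]
    - [0,1.5,5.5,0]
    - [0,4,5.5,0]
    - [1,6.5,5.5,0]
    - [3,8.1,5.5,0]
    - [5.5,8.1,5.5,0]
    - [8,8.1,5.5,0]
    - [9.9,8.1,5.5,0]
    - [9.9,8.1,5.5,0]
    - [9.9,8.1,4.5,0]
    - [9.9,8.1,3.5,0]
    - [9.9,8.1,2.5,0]
    - [9.9,8.1,1.7,0]
    - [9.9,8.1,1.1,0]
    - [9.9,8.1,0.7,0]
    - [9.9,8.1,0.7,0]
    - [9.9,8.1,0.7,0]

```text
time: 16.53
ee_pos: [0.5509, 0.0209, 0.1045]
tcp_rot: [180.0, 0.0, 93.6]
wrist_force: [-0.4, -0.2, 1.0]
opening: 0.0467
grasp_force: 42.6
```

>>> servo_tool:
  moves:
    - [0,0,-0.05,0]
    - [0,0,-0.05,0]
    - [0,0,-0.05,0]
    - [0,0,-0.05,0]
    - [0,0,-0.05,0]
    - [0,0,2,0]
    - [0,0,5,0]
    - [0,0,9,0]
    - [0,0,13,0]
    - [0,0,15,0]
    - [0,0,15,0]
    - [0,0,15,0]
  claw: 0

```text
time: 17.53
ee_pos: [0.5516, 0.0209, 0.2555]
tcp_rot: [179.9, 0.0, 93.6]
wrist_force: [-0.2, 0.8, -0.8]
opening: 0.0853
grasp_force: 0.0
```

>>> servo_tool:
  moves:
    - [0,-4,0,-0.12]
    - [0,-8,0,-0.24]
    - [0,-12,0,-0.36]
    - [-1,-16,0,-0.48]
    - [-1,-20,0,-0.6]
    - [-1,-24,0,-0.72]
    - [-1,-28,0,-0.84]
    - [-1,-32,0,-0.96]
    - [-1,-35.3,0,-1.08]
    - [-1,-35.3,0,-1.2]
    - [-1,-35.3,0,-1.32]
    - [-1,-35.3,0,-1.44]
    - [-1,-35.3,0,-1.56]
    - [-1,-35.3,0,-1.62]
    - [-1,-35.3,0,-1.62]
    - [-1,-35.3,0,-1.62]
    - [-1,-35.3,0,-1.62]

```text
time: 18.95
ee_pos: [0.5408, -0.332, 0.2535]
tcp_rot: [-180.0, 0.1, 0.9]
wrist_force: [0.5, 1.0, -0.4]
opening: 0.0855
grasp_force: 0.0
```

```bash
python3 snap.py w4
python3 - <<'E'
from h import *
b=cv2.imread('pics/w4.png'); a=camera('scene')[:,:,::-1]; cv2.imwrite('pics/scene4.png',a)
cv2.imwrite('pics/m4.png',np.hstack([b,cv2.resize(a[135:255,185:285],(288,346),interpolation=2)[:, :288].copy().__class__ and cv2.copyMakeBorder(cv2.resize(a[135:255,185:285],(288,346),interpolation=2),0,38,0,0,0)]))
E
```

```text
18.95 [ 0.54082067 -0.33200626  0.25345089] [-1.79962838e+02  5.91360097e-02  8.68343160e-01]
```

View pics/m4.png

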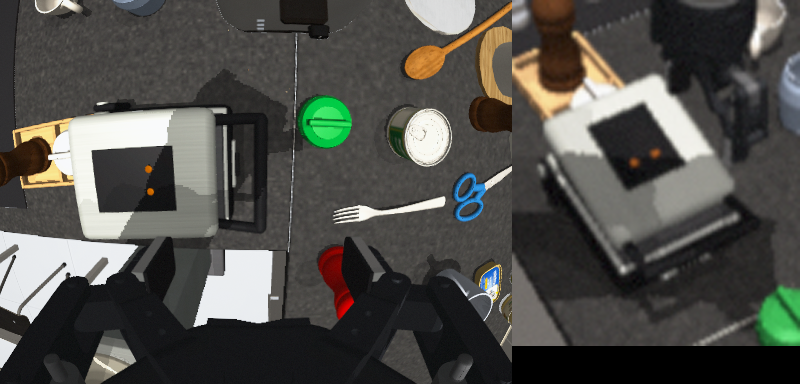

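The picture shows the handle bar at u≈260 from v=114 to 232, with nothing close beside it except the green decoy at (325,122). The scene crop shows the mill upright in the far compartment and the timer in the near one. Next, the bar's exact line and height.

Run:
```python
from h import *
import json
np.set_printoptions(precision=4,suppress=True,linewidth=160)
o=json.load(open('pics/w4.json'));o2=json.load(open('pics/w2.json'))
g=cv2.GaussianBlur(cv2.cvtColor(cv2.imread('pics/w4.png'),6),(3,3),0); g2=cv2.GaussianBlur(cv2.cvtColor(cv2.imread('pics/w2.png'),6),(3,3),0)
for v in(135,150,170,190,210): print(v,g[v,240:285])
for u in(210,230,250,270): print(u,g2[235:275,u])
```

```text
135 [36 35 36 39 42 43 43 43 44 44 44 44 43 35 24 18 17 19 21 24 25 25 25 24 23 20 21 27 36 43 44 44 43 43 43 43 42 42 42 43 45 45 46 46 45]
150 [38 38 39 43 45 45 44 43 43 44 45 45 42 34 24 18 18 20 22 24 25 25 25 24 22 20 22 32 44 49 49 48 46 46 45 46 47 49 49 49 48 47 47 47 47]
170 [32 35 36 38 42 46 48 49 49 47 45 45 43 36 25 18 18 20 22 24 25 24 23 22 21 20 27 51 70 74 74 73 73 73 73 72 71 71 73 75 78 79 78 76 73]
190 [63 63 65 67 70 74 75 75 75 74 69 58 45 34 25 19 19 22 23 24 26 28 29 31 31 30 39 61 78 78 72 70 73 78 80 80 77 75 73 73 73 73 73 73 73]
210 [65 64 64 64 68 73 77 80 79 76 71 68 62 50 35 27 28 32 37 41 42 39 35 33 31 31 39 54 64 66 67 68 69 69 71 72 74 75 74 73 72 71 70 70 71]
210 [73 73 72 73 75 77 78 79 78 76 75 75 74 69 49 27 22 27 34 42 47 47 43 38 37 48 66 75 77 78 77 74 71 71 72 74 75 75 72 70]
230 [74 73 73 73 73 72 71 71 74 78 78 77 76 76 74 58 30 19 23 29 37 44 49 48 43 38 45 62 70 70 70 72 73 72 73 76 79 77 73 71]
250 [74 75 75 73 72 73 75 75 72 71 72 71 70 69 69 68 52 25 16 22 28 34 42 48 50 46 40 45 60 70 72 72 73 74 74 74 75 75 76 76]
270 [ 78  79  78  76  75  74  74  74  75  75  76  76  78  80  82  82  77  56  27  17  21  24  29  38  47  50  47  44  45  48  53  64  69  69  76 105 144 163 164
 163]
```

Run:
```python
from h import *
import json
np.set_printoptions(precision=4,suppress=True)
o=json.load(open('pics/w4.json'));o2=json.load(open('pics/w2.json'))
a4=[(260.4,135),(260.2,150),(260,170),(259.9,190),(260,210)]; a2=[(210,254.7),(230,255.9),(250,256.9),(270,258.2)]
for z in(.08,.085,.09,.095,.1):
    r=[]
    for s,oo in((a4,o),(a2,o2)):
        P=np.array([onz('wrist',p,z,oo) for p in s]); f=np.polyfit(P[:,0],P[:,1],1); r+=[np.polyval(f,.541),np.degrees(np.arctan(f[0]))]
    print(z,np.round(r,4))
# outer ends along bar in w4
print([onz('wrist',p,.092,o) for p in((260,232),(260,114))])
g=cv2.cvtColor(cv2.imread('pics/w4.png'),6); print(g[104:124,258:262].mean(1).astype(int),g[222:242,258:262].mean(1).astype(int))
# lid edges in w4: top/bottom long edges & orange lamp direction
```

```text
0.08 [-0.3339  0.7236 -0.3408  0.5141]
0.085 [-0.3339  0.7236 -0.338   0.5141]
0.09 [-0.3339  0.7236 -0.3352  0.5141]
0.095 [-0.3339  0.7236 -0.3324  0.5141]
0.1 [-0.3338  0.7236 -0.3296  0.5141]
[array([ 0.4738, -0.335 ,  0.092 ]), array([ 0.6027, -0.3327,  0.092 ])]
[43 44 46 46 46 46 45 45 38 19 19 22 23 25 22 24 24 25 24 26] [44 43 44 44 43 44 43 42 41 35 31 48 68 72 73 75 77 78 77 74]
```

Bar mid measures (.538,-.334,.092), yaw 0.6°. Fully open fingers would strike the lid front, so I half-close them before going down.

>>> servo_tool:
  moves:
    - [-0.3,-0.2,0,0]
    - [-0.3,-0.2,0,0]
    - [-0.3,-0.2,0,0]
    - [-0.3,-0.2,0,0]
    - [-0.3,-0.2,-2,0]
    - [-0.3,-0.2,-4,0]
    - [-0.3,-0.2,-6,0]
    - [-0.3,-0.2,-8,0]
  claw: 0.53

```text
time: 19.72
ee_pos: [0.538, -0.3341, 0.1735]
tcp_rot: [180.0, -0.0, 0.7]
wrist_force: [0.4, 0.8, -0.1]
opening: 0.04
grasp_force: 0.0
```

>>> servo_tool:
  moves:
    - [0,0,-2,0]
    - [0,0,-4,0]
    - [0,0,-6,0]
    - [0,0,-8,0]
    - [0,0,-9,0]
    - [0,0,-9.9,0]
    - [0,0,-9.9,0]
    - [0,0,-9.9,0]

```text
time: 20.38
ee_pos: [0.5381, -0.3342, 0.0758]
tcp_rot: [180.0, -0.0, 0.7]
wrist_force: [0.1, -0.1, 0.1]
opening: 0.0403
grasp_force: 0.0
```

>>> servo_tool:
  moves:
    - [0,0,0,0]
    - [0,0,0,0]
    - [0,0,0,0]
    - [0,0,0,0]
    - [0,0,0,0]
    - [0,0,0,0]
    - [0,0,0,0]
    - [0,0,0,0]
  claw: 1
  force: 40

```text
time: 21.05
ee_pos: [0.5385, -0.3343, 0.0767]
tcp_rot: [179.9, -0.1, 0.7]
wrist_force: [-0.1, 1.6, 5.7]
opening: 0.0124
grasp_force: 39.1
```

Run:
```python
import numpy as np
t=np.radians(np.arange(0,61,3)); a=np.arctan2(30,200); r=np.hypot(200,30)/10
dy=r*(np.cos(a)-np.cos(a+t)); dz=r*(np.sin(a+t)-np.sin(a))
print(np.round(np.c_[np.degrees(t),-dy*0.0105,dy,dz],2).tolist())
```

```text
[[0.0, -0.0, 0.0, 0.0], [3.0, -0.0, 0.18, 1.04], [6.0, -0.0, 0.42, 2.07], [9.0, -0.01, 0.72, 3.09], [12.0, -0.01, 1.06, 4.09], [15.0, -0.02, 1.46, 5.07], [18.0, -0.02, 1.91, 6.03], [21.0, -0.03, 2.4, 6.97], [24.0, -0.03, 2.95, 7.88], [27.0, -0.04, 3.54, 8.75], [30.0, -0.04, 4.18, 9.6], [33.0, -0.05, 4.86, 10.41], [36.0, -0.06, 5.58, 11.18], [39.0, -0.07, 6.35, 11.92], [42.0, -0.08, 7.14, 12.61], [45.0, -0.08, 7.98, 13.26], [48.0, -0.09, 8.85, 13.87], [51.0, -0.1, 9.75, 14.43], [54.0, -0.11, 10.67, 14.94], [57.0, -0.12, 11.62, 15.41], [60.0, -0.13, 12.6, 15.82]]
```

>>> servo_tool:
  moves:
    - [0,0.05,0.35,0]
    - [0,0.18,1.04,0]
    - [0,0.3,1.55,0]
    - [0,0.42,2.07,0]
    - [0,0.57,2.58,0]
    - [0,0.72,3.09,0]
    - [0,0.89,3.59,0]
    - [0,1.06,4.09,0]
    - [0,1.26,4.58,0]
    - [0,1.46,5.07,0]
    - [0,1.46,5.07,0]
    - [0,1.46,5.07,0]

```text
time: 22.05
ee_pos: [0.5383, -0.3206, 0.1268]
tcp_rot: [179.8, -0.1, 0.7]
wrist_force: [3.0, -8.3, -0.1]
opening: 0.0125
grasp_force: 39.3
```

>>> servo_tool:
  moves:
    - [0,0.2,0.48,0]
    - [0,0.45,0.96,0]
    - [0,0.69,1.43,0]
    - [0,0.94,1.9,0]
    - [0,1.21,2.36,0]
    - [0,1.49,2.81,0]
    - [0,1.78,3.25,0]
    - [0,2.08,3.68,0]
    - [0,2.4,4.11,0]
    - [0,2.72,4.53,0]
    - [0,3.06,4.94,0]
    - [0,3.4,5.34,0]
    - [-0.1,3.76,5.73,0]
    - [-0.1,4.12,6.11,0]
    - [-0.1,4.12,6.11,0]
    - [-0.1,4.12,6.11,0]

```text
time: 23.38
ee_pos: [0.538, -0.2809, 0.1898]
tcp_rot: [179.6, -0.3, 0.7]
wrist_force: [2.7, -14.3, 9.3]
opening: 0.0121
grasp_force: 39.6
```

The force and the measured arc show the commanded path lies about 3 mm inside the true arc (start angle about 7.5°). I correct outward and continue.

>>> servo_tool:
  moves:
    - [0,-0.2,0.2,0]
    - [0,-0.2,0.2,0]
    - [0,0.15,0.6,0]
    - [0,0.5,0.95,0]
    - [0,0.9,1.3,0]
    - [0,1.3,1.67,0]
    - [0,1.85,2.1,0]
    - [0,2.4,2.52,0]
    - [0,2.98,2.95,0]
    - [0,3.6,3.35,0]
    - [0,4.2,3.7,0]
    - [0,4.79,4.06,0]
    - [0,5.25,4.3,0]
    - [0,5.7,4.54,0]
    - [0,6.2,4.76,0]
    - [0,6.7,4.97,0]
    - [0,6.7,4.97,0]
    - [0,6.7,4.97,0]
    - [0,6.7,4.97,0]

```text
time: 24.97
ee_pos: [0.5372, -0.2121, 0.2384]
tcp_rot: [179.9, -0.1, 0.7]
wrist_force: [1.0, -4.9, 8.7]
opening: 0.012
grasp_force: 41.3
```

```bash
python3 snap.py w5
python3 - <<'E'
from h import *
for n in('side','scene'): cv2.imwrite(f'pics/{n}5.png',camera(n)[:,:,::-1])
E
```

```text
24.9667 [ 0.53717641 -0.21211314  0.23842844] [ 1.79853981e+02 -1.27375752e-01  7.13006347e-01]
```

Arc chord gives about 60°. I relieve the remaining radial push, then check the angle independently with the orange lid lamps.

>>> servo_tool:
  moves:
    - [0,-0.05,0.1,0]
    - [0,-0.05,0.1,0]
    - [0,-0.05,0.1,0]
    - [0,-0.05,0.1,0]
    - [0,-0.05,0.1,0]
    - [0,-0.05,0.1,0]

```text
time: 25.62
ee_pos: [0.5371, -0.2122, 0.2384]
tcp_rot: [179.9, -0.1, 0.7]
wrist_force: [2.6, -4.6, 5.5]
opening: 0.0125
grasp_force: 41.1
```

```bash
cat > ang.py <<'E'
from h import *
import json
from scipy.optimize import minimize_scalar
np.set_printoptions(precision=4,suppress=True)
def lamps(im,box):
    h=cv2.cvtColor(im,cv2.COLOR_BGR2HSV); m=((h[...,0]<20)&(h[...,1]>150)&(h[...,2]>110)).astype(np.uint8); x0,y0,x1,y1=box; s=np.zeros_like(m); s[y0:y1,x0:x1]=m[y0:y1,x0:x1]
    k,l,st,c=cv2.connectedComponentsWithStats(s); i=np.argsort(-st[1:,4])[:2]+1; r=sorted([tuple(c[j]) for j in i]); print('lamps',np.round(r,1).tolist(),st[i,4]); return r
O={n:json.load(open(f'pics/{n}.json')) for n in('w1','w2')}
p1=lamps(cv2.imread('pics/w1.png'),(200,230,270,290)); p2=lamps(cv2.imread('pics/w2.png'),(200,150,280,190))
L=[tri(ray('wrist',a,O['w1']),ray('wrist',b,O['w2']))[0] for a,b in zip(p1,p2)]; print(L)
hin=np.array([.536,-.134,.062]); ax=R.from_euler('z',.6,degrees=True).apply([-1,0,0])  # opening: handle up and to +y
im=camera('side')[:,:,::-1]; cv2.imwrite('pics/side6.png',im)
q=lamps(im,(225,150,310,300))
for Li,qi in zip(L,q[::-1] if q and proj('side',L[0])[0]>proj('side',L[1])[0] else q):
    C,d=ray('side',qi); f=lambda t:np.linalg.norm(np.cross(hin+R.from_rotvec(ax*t).apply(Li-hin)-C,d))
    s=minimize_scalar(f,bounds=(.3,1.5),method='bounded'); print('angle',np.degrees(s.x),s.fun,qi)
for n,X in dict(mill=(.551,.0206,.146),timer=(.557,-.068,.055)).items():
    p=proj('side',X); print(n,p,im[int(p[1])-2:int(p[1])+3,int(p[0])-2:int(p[0])+3].reshape(-1,3).mean(0))
o=get_obs(); print(o['time'],o['ee_pos'],o['wrist_force'],o['opening'],o['qd'].max())
E
python3 ang.py
```

```text
lamps [[229.4, 266.8], [249.4, 267.8]] [28 28]
lamps [[232.4, 170.9], [254.6, 172.0]] [44 43]
[array([ 0.525 , -0.2195,  0.1115]), array([ 0.5491, -0.2193,  0.1111])]
lamps [[260.3, 260.9], [264.8, 202.0]] [94 10]
angle 58.46221946731877 0.02513809157669021 (np.float64(264.8), np.float64(202.0))
angle 85.94345169168757 0.0988472152351598 (np.float64(260.32978723404256), np.float64(260.93617021276594))
mill [260.7041 254.3587] [184.96 194.   200.48]
timer [259.7837 253.8046] [183.16 192.8  200.8 ]
25.6667 [ 0.5371 -0.2122  0.2384] [ 1.8493 -4.2226  5.6306] 0.012287439140759736 0.027034806264440988
```

```bash
cat >> ang.py <<'E'
print('---')
im=cv2.imread('pics/side6.png'); h=cv2.cvtColor(im,cv2.COLOR_BGR2HSV)
for t in(55,60,65): print(t,[proj('side',hin+R.from_rotvec(ax*np.radians(t)).apply(Li-hin)) for Li in L])
m=((h[...,0]<22)&(h[...,1]>120)&(h[...,2]>80)).astype(np.uint8); m[:180]=0;m[240:]=0
k,l,st,c=cv2.connectedComponentsWithStats(m); print([(np.round(c[i],1).tolist(),int(st[i,4]),im[l==i].mean(0).astype(int).tolist()) for i in range(1,k) if st[i,4]>2 and 220<c[i][0]<310])
E
sed -i "s/^im=camera('side').*/im=cv2.imread('pics\/side6.png')/" ang.py; python3 ang.py | sed -n '/---/,$p'
```

```text
---
55 [array([275.3061, 201.1172]), array([265.2931, 200.7556])]
60 [array([275.277 , 203.2317]), array([265.1861, 202.849 ])]
65 [array([275.2377, 205.6256]), array([265.0728, 205.2217])]
[([264.6, 202.0], 17, [47, 78, 122]), ([274.9, 202.5], 15, [45, 77, 121])]
```

The lamps read about 58–58.5° (±2°) and the arc gives 59.4–60.2°, so I nudge up 0.5° and hold.

>>> servo_tool:
  moves:
    - [0,0.08,0.04,0]
    - [0,0.16,0.07,0]
    - [0,0.16,0.07,0]
    - [0,0.16,0.07,0]
    - [0,0.16,0.07,0]
    - [0,0.16,0.07,0]
    - [0,0.16,0.07,0]
    - [0,0.16,0.07,0]
    - [0,0.16,0.07,0]
    - [0,0.16,0.07,0]
    - [0,0.16,0.07,0]
    - [0,0.16,0.07,0]

```text
time: 26.67
ee_pos: [0.5371, -0.2106, 0.239]
tcp_rot: [179.9, -0.1, 0.7]
wrist_force: [1.8, -3.8, 5.5]
opening: 0.0121
grasp_force: 41.1
```

Run:
```python
from h import *
a=cv2.imread('pics/scene4.png').astype(int); b=camera('scene')[:,:,::-1].astype(int)
# mill & tray patch unchanged?
print('tray/mill diff',abs(a-b)[140:170,182:215].mean(), 'jar/cup diff',abs(a-b)[135:180,262:300].mean(),'tin/fork diff',abs(a-b)[265:335,245:325].mean())
o=get_obs(); print(o['time'],o['ee_pos'],o['wrist_force'],o['opening'],o['grasp_force'])
```

```text
tray/mill diff 16.576094276094278 jar/cup diff 15.1317738791423 tin/fork diff 2.7627380952380953
26.7167 [ 0.53712525 -0.21062598  0.23907249] [ 2.19273983 -3.92486708  5.02844485] 0.012208732366625221 41.12184762954712
```

```bash
python3 -c "
from workcell import *
print(job_done())"
```

```text
the job is handed in; nothing more can be done
None
```

I swapped the timer (now in the near compartment) and the mill (far one), raised the lid to about 60° (arc estimate 59.9–60.7°, lid-lamp check about 2° lower) and handed in holding it there; I did not re-check the timer by camera after the lid went up.

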